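# Mesh the gearhead's dog teeth and set its spindle to the mark

### The arm

A 6-joint arm with a two-finger parallel gripper is mounted at the origin on a cart in front of the work surface, level with it; the furniture and walls round the work are solid. World frame = base frame: x ahead of the robot, y to its left, z up, the work surface at z = 0. Lengths are in m, angles in degrees, forces in N, time in s.
With the tool pointing down it reaches from about 0.375 to 0.9 m from the base axis. Payload 3.1 kg.
Tool frame: the origin (TCP) lies on the centre line of the jaws, within the pads' length; the fingertips stand 17 mm ahead of it and the grasp point (between the pads) lies 2 mm behind it; z points along the fingers, y is the line along which they close (so a half turn about z gives the same grasp; the last joint's range is limited). The gripper opens to 87 mm and grips with 3 to 60 N. Pads are 19 mm wide; open, the fingers measure 117 mm over their backs; the gripper's body (75 mm by 190 mm) begins 51 mm behind the grasp point.
Start: joints at [-77.55, 30.224, 82.088, -0, 67.689, -10.227], TCP at [0.241, -0.577, 0.24] pointing down, gripper open.
Joint ranges: [-176.69, 176.69], [-43.24, 126.21], [12.49, 139.97], [-82, 262], [0, 151.66], [-163.58, 163.58]. Speed limits (degrees/s): [159.86, 159.86, 180, 180, 180, 180].

### API

Orientations are given as a 3x3 rotation matrix whose columns are the frame's x, y, z axes.
In Python, from rig import bot, imaging, finder gives the robot as it stands. The module is installed in compiled form; this text tells all that it offers.
- The arm moves only by the tool play_rows, never from a script. Its argument "motion" is a list that holds one entry, the list of rows, each a list of 6 numbers: the shift along the tool's x, y, z in m, then the turn, a rotation vector about the tool's x, y, z in degrees. In form: [[[dx, dy, dz, wx, wy, wz], ...]]. A call has 1 to 8 rows; each row is the pose to reach, as a shift and turn from the pose commanded when the call began, along the tool's axes at that moment; what a row does not reach only later rows make up. A row lasts 1/12 s, in which the tool goes at most 41.7 mm and 7.16 degrees, less where a joint would pass 70% of its speed; a pose out of reach is approached as far as the arm can. A call with a gripper value outside its range is refused whole. "fingers" is the finger opening in m, from 0 to 0.087, set as the call begins (left out, the last holds). The fingers move at their own pace and stop on an object; the grip force is fixed at half the most. Time passes only in rows, so rows that repeat a pose let the fingers close. It gives the time, the measured TCP pose, the force, the opening and the grip force at its end, in the units of the state.
- bot.read_state(): the state, without advancing time (a new reading comes with each control period).
- imaging.capture(name): name is "scene" or "side" or "wrist"; returns a dict with "frame" (480x640x3 uint8, red, green, blue), "camera_matrix" (3x3 intrinsics, pixels), "R" (3x3) and "t" (3): a world point X has camera coordinates R X + t. Camera axes: x right, y down, z forward; pixel columns grow to the right and rows downward; lengths in m; the calibration is good to about 2 mm. The wrist camera is an equidistant fisheye: a pixel r from the principal point sees the ray r / f radians off the axis. A picture is of the moment at which its call begins. There is no depth.
- bot.hand_in(): hands the job in; it is judged then, once.
Trained networks look in the newest picture that a camera, given by its name, has taken for a name from the list of things; names that differ only in an ending like _2 or _b are one class to them, and where a whole thing is asked for, a point or a joint stands for the part that bears it (a point fixed in the world has none). Each returns a list of dicts, best first, with "confidence" (0 to 1); they miss things now and then, are a little off and sometimes report something else, mostly with a low value. They report only what shows in the picture. A call takes as long as a camera call.
- finder.recognise(camera, name): "at" ([x, y, z] in m, in world coordinates, good to about 4 mm: the middle of the surface that is visible of it).
- finder.outline_of(camera, name): "pixels" (480x640 bool, what is visible of it).
The state is a dict: "time_s": time; "joint_positions": joint angles; "qvel": joint speeds; "tau": joint torques, N m; "position": TCP position; "tcp_rot": TCP orientation; "force": force on the tool from outside, world axes, zero at the start; "moment": the same for the moment, N m; "opening": opening from 0.0 (shut) to 1.0 (fully open); "grasp_force": force on a finger pad.
Only numpy, scipy, OpenCV 4.12 (cv2) and the standard library are available. Lean on these libraries where they do the work, as an engineer would, in place of code of your own. Each camera call takes 0.05 s, during which the arm holds its last target. There are 200 camera calls.

### The job

Put the small gearhead in gear: with light hand pressure ease its black gear knob down while rocking it round, until you feel the teeth mesh and the knob and its toothed collar drop fully home - never force tooth against tooth. Leave it in gear with the dial's red pointer standing at the yellow index post (the knob turns the dial once the teeth are in), and let go. Leave the other things on the bench where they are.

Things in the scene. Friction and masses are not known exactly. Their poses are not given: they have to be found in the camera images.
- gearhead: green gear housing bolted to the bench, 150x130 mm foot, 55 mm high; origin at the centre of its underside, z up; the vertical spindle axis runs through the origin. Its -x side carries the yellow index post (4x12 mm, top at 67.5 mm), 62.5 mm from the axis
- spindle_dial: round aluminium dial of the output spindle, 116 mm across, flat top 64 mm above the bench; turns about the spindle axis against 0.15 N m of friction and stays where left. Origin on the axis at bench height; red pointer line along its own -x. It carries a crown of 6 steel dog teeth (pitch 60 deg, tops at 76 mm), clamped at an unmeasured angle to the pointer, different each time
- gear_knob: fluted black knob on the spindle axis, 40 mm across, 40 mm tall: 106 to 146 mm above the bench when up (out of gear), 13 mm lower when home. Origin on the axis, at bench height when up. Turns freely (0.02 N m). Below it a sprung toothed collar with 3 dogs pointing down turns with it. Once meshed the knob turns the dial, with 4 deg of backlash
- shift_stem (a joint): down travel of the knob in m: 0 up, 0.013 home; 4 N of friction, stays where left. The dogs touch the tooth tops after 4 mm; if a dog stands on a tooth, the collar's spring closes (2 N preload, 1 N per mm) and is solid after 7 mm more, at 0.011. More than 16 N between collar and crown is too much
- knob_grip (a point): point on the knob's axis at mid height of the knob, 126 mm above the bench when up, 113 mm when home; grip from above
- collar (a point): centre of the toothed collar's rim (66 mm across, 6 mm thick), on the axis: 93 mm above the bench when out of gear, 89 mm when its dogs stand on the teeth, 80 mm when meshed fully home. The dogs fit the gaps only within about 4 deg of each 60 deg of turning; there the spring drops the collar
- pointer_tip (a point): outer tip of the dial's red pointer, 56 mm from the axis, 64 mm above the bench
- index_mark (a point): point of the circle of the pointer tip, 56 mm from the axis, right beside the yellow index post: where the pointer tip must be
- grease_tin: loose grease tin, red with blue lid, 67 mm across, 58 mm high; origin at the centre of its underside; leave alone
- tape_measure: loose yellow tape measure 66x81x32 mm; origin at the centre of its underside; leave alone
- marker: loose white marker pen with blue cap, 135 mm long; origin at its centre underside; leave alone

How it is judged:
By the outcome, as a careful person would: the job done as asked, in the order asked, and still so for the second after the job is handed in, with the robot touching nothing.
It also fails if it takes over 51 s, if anything falls off the work surface, if the arm or the gripper's body presses on something with over 40 N, if the wrist force passes 120 N, or if a joint passes its speed limit or range.

## Working session

There is one attempt and no reset: what is moved stays moved. The work goes in short steps, Python scripts to look and compute and a tool call to move; the robot and the scene stay as the last step left them, time stands still between calls to the robot, and variables do not carry over. Pictures are saved under pics/ and viewed, at most 10 in all, crops included, and the job is handed in when it is done.

Besides the shell and the picture viewer there is one more tool, called as name([rows], argument=value, ...), one row to a line, values as JSON. play_rows: Moves the arm, as the interface text tells. Its arguments: {"type":"object","properties":{"motion":{"type":"array"},"fingers":{"type":"number"}},"required":["motion"]}

```bash
mkdir -p pics; cat > h.py <<'E'
import numpy as np, cv2
from rig import bot, imaging, finder
def ray(c,u,v):
    K=c["camera_matrix"]; R=np.array(c["R"]); t=np.array(c["t"])
    d=np.linalg.inv(K)@np.array([u,v,1.]); return -R.T@t, R.T@d
def onz(c,u,v,z):
    o,d=ray(c,u,v); return o+d*(z-o[2])/d[2]
def proj(c,X):
    p=np.array(c["R"])@X+np.array(c["t"]); q=np.array(c["camera_matrix"])@p; return q[:2]/q[2]
def save(n,c): cv2.imwrite(f"pics/{n}.png",c["frame"][:,:,::-1])
E
python3 - <<'E'
from h import *
s=bot.read_state(); print(s["time_s"],s["position"],s["tcp_rot"],s["force"])
for cam in("scene","side"):
    c=imaging.capture(cam); save(cam+"0",c)
    R=np.array(c["R"]);print(cam,-R.T@np.array(c["t"]),R[2])
    for n in("gear_knob","spindle_dial","gearhead","collar","knob_grip","pointer_tip","index_mark","grease_tin","tape_measure","marker"):
        try:
            r=finder.recognise(cam,n); print(n,[(np.round(x["at"],4),round(x["confidence"],2)) for x in r[:2]])
        except Exception as e: print(n,e)
print(bot.read_state()["time_s"])
E
```

```text
0.0 [ 0.24082119 -0.57596855  0.2385772 ] [[ 9.22701375e-01  3.85515189e-01 -4.59836434e-04]
 [ 3.85515258e-01 -9.22698996e-01  2.13295561e-03]
 [ 3.97996170e-04 -2.14535504e-03 -9.99997620e-01]] [ 0.05867214 -0.41094235 -0.68235563]
scene [0.17069421 0.66091321 0.90453545] [ 0.26196894 -0.5803407  -0.77108816]
gear_knob [(array([0.5057, 0.209 , 0.1107]), 0.92), (array([0.5029, 0.2153, 0.0973]), 0.69)]
spindle_dial [(array([0.4927, 0.2221, 0.0671]), 0.96), (array([0.5066, 0.21  , 0.1136]), 0.38)]
gearhead [(array([0.4902, 0.221 , 0.0566]), 0.93), (array([0.5023, 0.2144, 0.0949]), 0.74)]
collar [(array([0.5057, 0.2128, 0.0982]), 0.64)]
knob_grip [(array([0.5077, 0.2108, 0.1132]), 0.84)]
pointer_tip [(array([0.4939, 0.2177, 0.0636]), 0.76), (array([0.4911, 0.2192, 0.0562]), 0.33)]
index_mark [(array([0.4923, 0.2201, 0.0569]), 0.63)]
grease_tin [(array([ 0.4392, -0.2339,  0.0532]), 0.72), (array([0.4921, 0.2193, 0.0637]), 0.64)]
tape_measure [(array([ 0.4418, -0.2355,  0.055 ]), 0.73), (array([ 0.4154, -0.1266,  0.0307]), 0.7)]
marker [(array([0.3981, 0.3789, 0.0169]), 0.98)]
side [ 0.44719792 -1.1294427   0.87389586] [ 0.001788    0.84066042 -0.54155966]
gear_knob [(array([0.5088, 0.1811, 0.1146]), 0.72)]
spindle_dial [(array([0.5101, 0.1807, 0.065 ]), 0.91)]
gearhead [(array([0.514 , 0.1596, 0.0603]), 0.68)]
collar []
knob_grip [(array([0.5152, 0.1841, 0.1124]), 0.95), (array([ 0.4446, -0.2765,  0.0575]), 0.6)]
pointer_tip [(array([0.511 , 0.1745, 0.0653]), 0.76)]
index_mark [(array([0.5141, 0.1609, 0.06  ]), 0.88)]
grease_tin [(array([ 0.4494, -0.2739,  0.0561]), 0.78)]
tape_measure [(array([ 0.4463, -0.2748,  0.0553]), 0.6)]
marker [(array([0.4021, 0.3606, 0.0155]), 0.46)]
1.1
```

View pics/scene0.png

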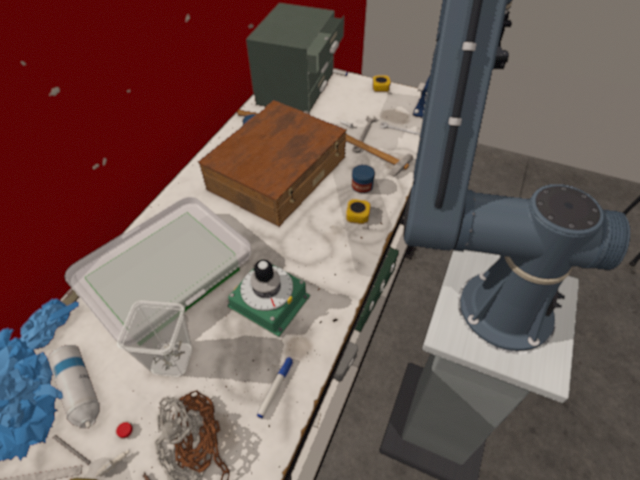

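View pics/side0.png

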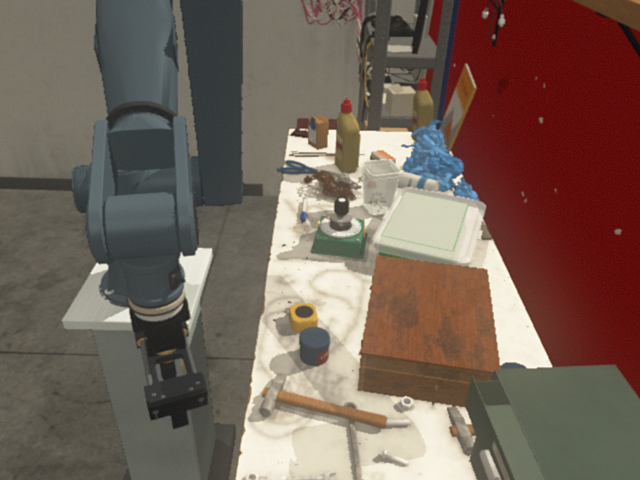

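The scene view shows the gearhead at about (268,292) with its knob at (263,270). In the side view they are at (340,235) and (342,207). Next I'll measure the outlines and zoom in.

```bash
python3 - <<'E'
from h import *
L={}
for cam,box in(("scene",(215,250,110,85)),("side",(300,185,80,80))):
    c=imaging.capture(cam); x,y,w,h=box
    L[cam]=cv2.resize(c["frame"][y:y+h,x:x+w,::-1],(w*5,h*5),interpolation=cv2.INTER_CUBIC)
    for n in("gear_knob","spindle_dial","gearhead"):
        r=finder.outline_of(cam,n)
        if not r: print(n,"none");continue
        m=r[0]["pixels"]; v,u=np.nonzero(m)
        print(cam,n,r[0]["confidence"],"u",u.min(),u.max(),"v",v.min(),v.max(),"cen",u.mean(),v.mean(),m.sum())
        if n=="gear_knob": print("  mid@.126",onz(c,u.mean(),v.mean(),.126), ray(c,u.mean(),v.mean()))
        if n=="spindle_dial":
            ct=max(cv2.findContours(m.astype(np.uint8),0,1)[0],key=cv2.contourArea)
            P=np.array([onz(c,*p[0],.064)[:2] for p in cv2.convexHull(ct)]); 
            (cx,cy),rr=cv2.minEnclosingCircle(P.astype(np.float32)); print("  circ",cx,cy,rr)
h=np.zeros((425,960,3),np.uint8); h[:,:550]=L["scene"]; h[:400,560:960]=L["side"]
cv2.imwrite("pics/z1.png",cv2.resize(h,(800,354)))
E
```

```text
scene gear_knob 0.82 u 250 279 v 261 292 cen 264.2977207977208 277.2735042735043 702
  mid@.126 [0.50173216 0.21446423 0.126     ] (array([0.17069421, 0.66091321, 0.90453545]), array([ 0.34988499, -0.47186672, -0.82285992]))
scene spindle_dial 0.86 u 241 292 v 267 310 cen 267.04918032786884 292.52295081967213 1220
  circ 0.5118140578269958 0.20123551785945892 0.059789203107357025
scene gearhead 0.77 u 227 309 v 260 336 cen 268.5608684414577 297.31377616955285 3869
side gear_knob 0.7 u 330 352 v 197 225 cen 340.8951048951049 211.23776223776224 429
  mid@.126 [0.51224786 0.16785783 0.126     ] (array([ 0.44719792, -1.1294427 ,  0.87389586]), array([ 0.04349026,  0.8673327 , -0.50001872]))
side spindle_dial 0.73 u 321 359 v 217 237 cen 339.32580037664786 228.09416195856875 531
  circ 0.5114327669143677 0.19155216217041016 0.059660904109478
side gearhead 0.95 u 311 366 v 197 258 cen 340.18801923917795 233.22431132487975 2287
```

View pics/z1.png

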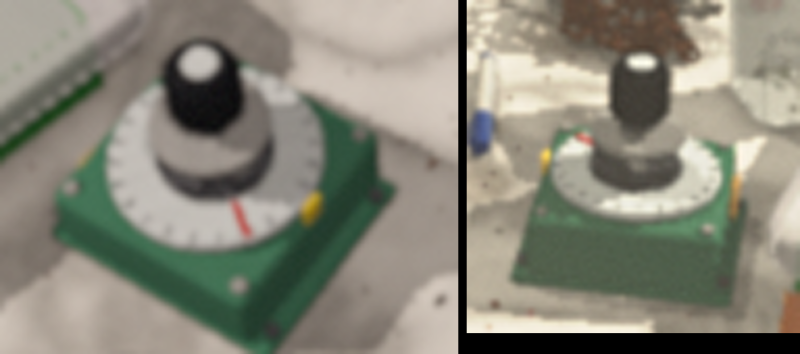

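The crops show the red pointer in the scene at about px (274,306) and the yellow post at about (290,300). The knob is up, and the axis is near (0.511, 0.196). I'll move above it now.

play_rows([
  [[0.548,-0.609,0,0,0,-40],[0.548,-0.609,0,0,0,-40],[0.548,-0.609,0,0,0,-40],[0.548,-0.609,0,0,0,-40],[0.548,-0.609,0,0,0,-40],[0.548,-0.609,0,0,0,-40],[0.548,-0.609,0,0,0,-40],[0.548,-0.609,0,0,0,-40]],
])

```text
time_s: 2.17
position: [0.3515, -0.2603, 0.2398]
tcp_rot: [[0.46, 0.888, 0.001], [0.888, -0.46, -0.0], [-0.0, 0.001, -1.0]]
force: [1.3, -0.2, -0.1]
opening: 1.0
grasp_force: 0.0
```

play_rows([
  [[0.478,-0.068,0,0,0,0],[0.478,-0.068,0,0,0,0],[0.478,-0.068,0,0,0,0],[0.478,-0.068,0,0,0,0],[0.478,-0.068,0,0,0,0],[0.478,-0.068,0,0,0,0],[0.478,-0.068,0,0,0,0],[0.478,-0.068,0,0,0,0]],
])

```text
time_s: 2.83
position: [0.4614, 0.0548, 0.2399]
tcp_rot: [[0.459, 0.889, 0.001], [0.889, -0.459, -0.0], [0.0, 0.001, -1.0]]
force: [1.2, -1.0, -0.2]
opening: 1.0
grasp_force: 0.0
```

play_rows([
  [[0.04,-0.006,0,0,0,0],[0.08,-0.012,0,0,0,0],[0.105,-0.015,0,0,0,0]],
])

```text
time_s: 3.08
position: [0.4967, 0.1566, 0.2399]
tcp_rot: [[0.457, 0.89, 0.002], [0.89, -0.457, 0.001], [0.002, 0.001, -1.0]]
force: [0.4, -0.6, -0.6]
opening: 1.004
grasp_force: 0.0
```

```bash
python3 - <<'E'
from h import *
c=imaging.capture("wrist"); save("w1",c); s=bot.read_state()
print(s["time_s"],s["position"],s["joint_positions"],s["force"]); print(c["camera_matrix"],c["R"],c["t"])
R=np.array(c["R"]);print(-R.T@np.array(c["t"]))
for n in("gear_knob","spindle_dial","collar","knob_grip","pointer_tip","index_mark"):
    r=finder.recognise("wrist",n); print(n,[(np.round(x["at"],4),round(x["confidence"],2)) for x in r[:2]])
E
```

```text
3.1333 [0.49850411 0.15911565 0.24008408] [ 5.34042663 22.24795201 96.79017696  0.23411657 60.6751023  32.33676162] [2.39223222 1.9926539  0.35935217]
[[371.64829954   0.         323.68730712]
 [  0.         371.64829954 239.59284348]
 [  0.           0.           1.        ]] [[ 8.89125807e-01 -4.57662767e-01 -3.01949742e-04]
 [-4.37151277e-01 -8.49471977e-01  2.95459169e-01]
 [-1.35477159e-01 -2.62568375e-01 -9.55355320e-01]] [-0.36985277  0.31397214  0.50046199]
[0.53390013 0.22884819 0.3852414 ]
gear_knob [(array([0.5156, 0.2015, 0.1375]), 0.86)]
spindle_dial [(array([0.5184, 0.2105, 0.0586]), 0.61)]
collar []
knob_grip [(array([0.5185, 0.203 , 0.1394]), 0.92), (array([0.5218, 0.2056, 0.0627]), 0.51)]
pointer_tip [(array([0.5211, 0.2043, 0.0633]), 0.78)]
index_mark [(array([0.5179, 0.2061, 0.0643]), 0.75), (array([0.5181, 0.207 , 0.0577]), 0.19)]
```

View pics/w1.png

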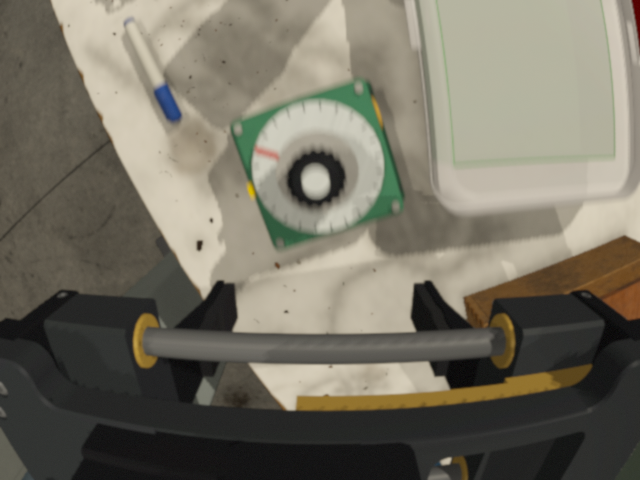

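The wrist view shows the knob top at (316,181), the dial centre at about (318,167), the pointer tip at (257,150) and the index post at (251,189).

```bash
cat >> h.py <<'E'
def fray(c,u,v):
    K=c["camera_matrix"];R=np.array(c["R"]);t=np.array(c["t"])
    a=np.array([u-K[0,2],v-K[1,2]])/K[0,0]; th=np.hypot(*a); 
    d=np.r_[a/th*np.sin(th),np.cos(th)] if th>0 else np.array([0,0,1.])
    return -R.T@t,R.T@d
def fonz(c,u,v,z):
    o,d=fray(c,u,v); return o+d*(z-o[2])/d[2]
E
python3 - <<'E'
from h import *
c=imaging.capture("wrist"); f=c["frame"]
hsv=cv2.cvtColor(f,cv2.COLOR_RGB2HSV); g=hsv[80:260,225:405]
def blob(m,name,z):
    n,l,s,ce=cv2.connectedComponentsWithStats(m.astype(np.uint8))
    for i in sorted(range(1,n),key=lambda i:-s[i,4])[:2]:
        u,v=ce[i]+[225,80]; print(name,s[i],u,v,[np.round(fonz(c,u,v,zz),4) for zz in z])
H,S,V=[g[...,i].astype(int) for i in range(3)]
red=((H<8)|(H>172))&(S>70)&(V>80); yel=(H>18)&(H<32)&(S>150)&(V>130)
blob(red,"red",[.064]); blob(yel,"yel",[.0675])
ys,xs=np.nonzero(red); P=np.array([fonz(c,x+225,y+80,.064)[:2] for x,y in zip(xs,ys)])
m=P.mean(0);d=np.linalg.svd(P-m)[2][0];print("red line ang",np.degrees(np.arctan2(d[1],d[0])))
o=finder.outline_of("wrist","spindle_dial")[0]["pixels"].astype(np.uint8)
ct=max(cv2.findContours(o,0,1)[0],key=cv2.contourArea)
Q=np.array([fonz(c,*p[0],.064)[:2] for p in cv2.convexHull(ct)],np.float32)
print("dial",cv2.minEnclosingCircle(Q), cv2.fitEllipse(Q))
k=finder.outline_of("wrist","gear_knob")[0]["pixels"]; v,u=np.nonzero(k); print("knob",u.min(),u.max(),v.min(),v.max())
# white cap
w=((S<60)&(V>150)); sub=np.zeros_like(w); sub[80:122,72:112]=w[80:122,72:112]; blob(sub,"cap",[.146])
print(bot.read_state()["position"])
E
```

```text
red [ 29  65  25  11 140] 265.54285714285714 150.09285714285716 [array([0.4792, 0.2305, 0.064 ])]
yel [ 21 101   9  14  83] 250.34939759036143 187.80722891566265 [array([0.4519, 0.2081, 0.0675])]
yel [147  15  10  27  71] 376.5211267605634 107.90140845070422 [array([0.58  , 0.2191, 0.0675])]
red line ang -44.25905911940588
dial ((0.5121483206748962, 0.19828224182128906), 0.057777341455221176) ((0.512206494808197, 0.19809097051620483), (0.11407958716154099, 0.114712655544281), 42.402976989746094)
knob 276 356 128 208
cap [ 76  84  28  28 617] 314.34359805510536 177.72609400324149 [array([0.5123, 0.1981, 0.146 ])]
cap [107 119   5   3  13] 334.3076923076923 200.0769230769231 [array([0.517, 0.179, 0.146])]
[0.49564908 0.15170705 0.23965107]
```

The axis is at (0.512, 0.198), and both the dial circle and the knob cap confirm it. The pointer is at 135.6° and the post at 170.5°, so the dial needs about 35° counter-clockwise. Now I'll move to the grasp.

play_rows([
  [[0.03,-0.004,0,0,0,0],[0.048,-0.0065,0,0,0,0],[0.0485,-0.0065,0.02,0,0,0],[0.0485,-0.0065,0.05,0,0,0],[0.0485,-0.0065,0.07,0,0,0],[0.0485,-0.0065,0.07,0,0,0],[0.0485,-0.0065,0.07,0,0,0]],
])

```text
time_s: 4.17
position: [0.5118, 0.1982, 0.1689]
tcp_rot: [[0.46, 0.888, -0.003], [0.888, -0.46, -0.0], [-0.002, -0.002, -1.0]]
force: [0.6, -0.2, 0.1]
opening: 0.998
grasp_force: 0.0
```

play_rows([
  [[0,0,0.03,0,0,0],[0,0,0.045,0,0,0],[0,0,0.045,0,0,0],[0,0,0.045,0,0,0]],
])

```text
time_s: 4.5
position: [0.513, 0.1987, 0.1256]
tcp_rot: [[0.46, 0.888, 0.001], [0.888, -0.46, 0.0], [0.001, 0.001, -1.0]]
force: [0.5, -0.2, -0.0]
opening: 1.002
grasp_force: 0.0
```

play_rows([
  [[0,0,0,0,0,0],[0,0,0,0,0,0],[0,0,0,0,0,0],[0,0,0,0,0,0],[0,0,0,0,0,0],[0,0,0,0,0,0],[0,0,0,0,0,0],[0,0,0,0,0,0]],
], fingers=0.03)

```text
time_s: 5.17
position: [0.5123, 0.199, 0.1245]
tcp_rot: [[0.459, 0.888, -0.0], [0.888, -0.459, 0.0], [-0.0, -0.0, -1.0]]
force: [-0.2, -0.5, -0.4]
opening: 0.482
grasp_force: 0.0
```

play_rows([
  [[0,0,0,0,0,0],[0,0,0,0,0,0],[0,0,0,0,0,0],[0,0,0,0,0,0]],
], fingers=0.03)

```text
time_s: 5.5
position: [0.5126, 0.1988, 0.1246]
tcp_rot: [[0.459, 0.888, 0.001], [0.888, -0.459, -0.0], [0.0, 0.001, -1.0]]
force: [1.0, -1.6, 0.5]
opening: 0.438
grasp_force: 30.0
```

play_rows([
  [[0,0,0.002,0,0,0],[0,0,0.004,0,0,0],[0,0,0.005,0,0,0],[0,0,0.006,0,0,0],[0,0,0.006,0,0,0]],
])

```text
time_s: 5.92
position: [0.5127, 0.1989, 0.119]
tcp_rot: [[0.459, 0.888, 0.001], [0.888, -0.459, -0.0], [0.0, 0.001, -1.0]]
force: [0.4, -1.4, 4.5]
opening: 0.438
grasp_force: 30.0
```

```bash
python3 -c "
from h import *
s=bot.read_state();print(s['time_s'],s['position'],s['force'],s['moment'],s['joint_positions'])
c=imaging.capture('wrist');save('w2',c)"
```

```text
5.9167 [0.51265694 0.19887046 0.11895306] [ 0.43961688 -1.40202596  4.46756399] [-0.27233241 -0.09866831 -0.02215387] [ 9.56357932e+00  3.43888655e+01  9.90061285e+01 -1.84106139e-02
  4.65587263e+01  3.68923104e+01]
```

View pics/w2.png

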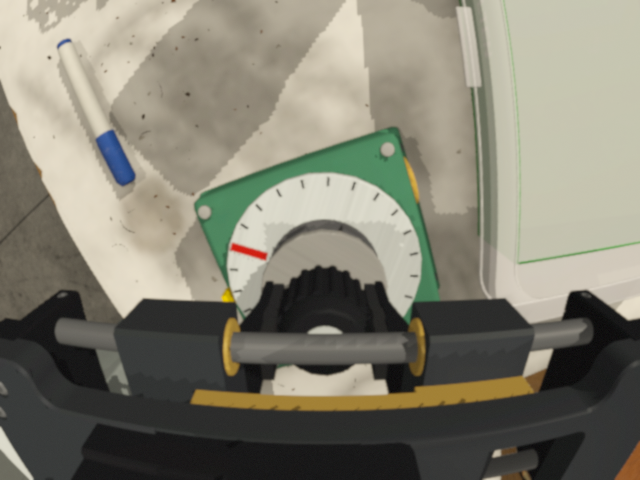

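The pointer is visible at (248,251), and the post is partly hidden at (229,296). I'll rock the knob counter-clockwise under the light press.

play_rows([
  [[0,0,0,0,0,-2.5],[0,0,0,0,0,-5],[0,0,0,0,0,-7.5],[0,0,0,0,0,-10],[0,0,0,0,0,-12.5],[0,0,0,0,0,-15]],
])

```text
time_s: 6.47
position: [0.5126, 0.1989, 0.119]
tcp_rot: [[0.212, 0.977, 0.001], [0.977, -0.212, 0.0], [0.0, 0.001, -1.0]]
force: [1.7, -1.9, 4.8]
opening: 0.438
grasp_force: 30.0
```

```bash
cat >> h.py <<'E'
def pointer(c, C=(.512,.1981)):
    hsv=cv2.cvtColor(c["frame"],cv2.COLOR_RGB2HSV).astype(int);H,S,V=hsv[...,0],hsv[...,1],hsv[...,2]
    m=((H<8)|(H>172))&(S>90)&(V>80)
    ys,xs=np.nonzero(m[100:330,150:420]); P=np.array([fonz(c,x+150,y+100,.064)[:2] for x,y in zip(xs,ys)])-C
    if not len(P): return None
    r=np.hypot(*P.T); P=P[(r>.03)&(r<.062)]
    if len(P)<15: return None
    m=P.mean(0); return np.degrees(np.arctan2(m[1],m[0]))%360,len(P)
def rep():
    s=bot.read_state(); R=np.array(s["tcp_rot"]); c=imaging.capture("wrist")
    print(round(s["time_s"],2),"z",round(s["position"][2],4),"yaw",round(np.degrees(np.arctan2(R[1,0],R[0,0])),2),"F",np.round(s["force"],1),"M",np.round(s["moment"],3),"ptr",pointer(c),"q6",round(s["joint_positions"][5],1)); return c
E
python3 -c "
from h import *
rep()"
```

```text
6.47 z 0.119 yaw 77.78 F [ 1.7 -1.9  4.8] M [-0.32  -0.067 -0.04 ] ptr (np.float64(136.00274592509373), 303) q6 21.8
```

play_rows([
  [[0,0,0,0,0,-2.5],[0,0,0,0,0,-5],[0,0,0,0,0,-7.5],[0,0,0,0,0,-10],[0,0,0,0,0,-12.5],[0,0,0,0,0,-15]],
])

```text
time_s: 7.02
position: [0.5125, 0.1989, 0.1187]
tcp_rot: [[-0.049, 0.999, 0.0], [0.999, 0.049, -0.0], [-0.0, 0.0, -1.0]]
force: [1.7, -2.0, 2.6]
opening: 0.438
grasp_force: 30.0
```

```bash
python3 -c "
from h import *
rep()"
```

```text
7.02 z 0.1187 yaw 92.8 F [ 1.7 -2.   2.6] M [-0.274 -0.166 -0.074] ptr (np.float64(135.8638989020657), 326) q6 6.8
```

play_rows([
  [[0,0,0,0,0,-2],[0,0,0,0,0,-4],[0,0,0,0,0,-6],[0,0,0,0,0,-6]],
])

```text
time_s: 7.4
position: [0.5124, 0.1988, 0.1185]
tcp_rot: [[-0.15, 0.989, 0.0], [0.989, 0.15, -0.0], [-0.0, 0.0, -1.0]]
force: [0.8, -1.8, 1.6]
opening: 0.437
grasp_force: 30.0
```

```bash
python3 -c "
from h import *
rep()"
```

```text
7.4 z 0.1185 yaw 98.65 F [ 0.8 -1.8  1.6] M [-0.332 -0.202 -0.043] ptr (np.float64(135.97630214118502), 322) q6 0.9
```

play_rows([
  [[0,0,0,0,0,-2.5],[0,0,0,0,0,-5],[0,0,0,0,0,-7.5],[0,0,0,0,0,-10],[0,0,0,0,0,-12.5],[0,0,0,0,0,-12.5]],
])

```text
time_s: 7.95
position: [0.5124, 0.1988, 0.1185]
tcp_rot: [[-0.361, 0.933, 0.0], [0.933, 0.361, -0.0], [-0.0, 0.0, -1.0]]
force: [1.8, -1.5, 1.3]
opening: 0.437
grasp_force: 30.0
```

```bash
python3 -c "
from h import *
rep()"
```

```text
7.95 z 0.1185 yaw 111.14 F [ 1.8 -1.5  1.3] M [-0.332 -0.237 -0.03 ] ptr (np.float64(148.56865000035683), 326) q6 -11.6
```

The pointer followed the knob from 136.0° to 148.6°, so the teeth are in. I'll ease off half the backlash and lower gently.

play_rows([
  [[0,0,0,0,0,2],[0,0,0.001,0,0,2],[0,0,0.002,0,0,2],[0,0,0.003,0,0,2],[0,0,0.004,0,0,2],[0,0,0.004,0,0,2]],
])

```text
time_s: 8.5
position: [0.5124, 0.1989, 0.1143]
tcp_rot: [[-0.329, 0.944, 0.0], [0.944, 0.329, -0.0], [-0.0, -0.0, -1.0]]
force: [1.7, -1.1, 0.7]
opening: 0.44
grasp_force: 30.0
```

```bash
python3 -c "
from h import *
rep()"
```

```text
8.5 z 0.1143 yaw 109.18 F [ 1.7 -1.1  0.7] M [-0.355 -0.345 -0.   ] ptr (np.float64(148.59030150980288), 340) q6 -9.6
```

play_rows([
  [[0,0,0.001,0,0,0],[0,0,0.002,0,0,0],[0,0,0.0027,0,0,0],[0,0,0.003,0,0,0],[0,0,0.003,0,0,0]],
])

```text
time_s: 8.97
position: [0.5124, 0.1989, 0.1123]
tcp_rot: [[-0.329, 0.944, 0.0], [0.944, 0.329, -0.0], [-0.0, 0.0, -1.0]]
force: [-0.2, -3.1, 6.5]
opening: 0.44
grasp_force: 30.0
```

```bash
python3 -c "
from h import *
save('w3',rep())"
```

```text
8.97 z 0.1123 yaw 109.18 F [-0.2 -3.1  6.5] M [-0.528 -0.083 -0.041] ptr (np.float64(148.57932721966876), 343) q6 -9.6
```

View pics/w3.png

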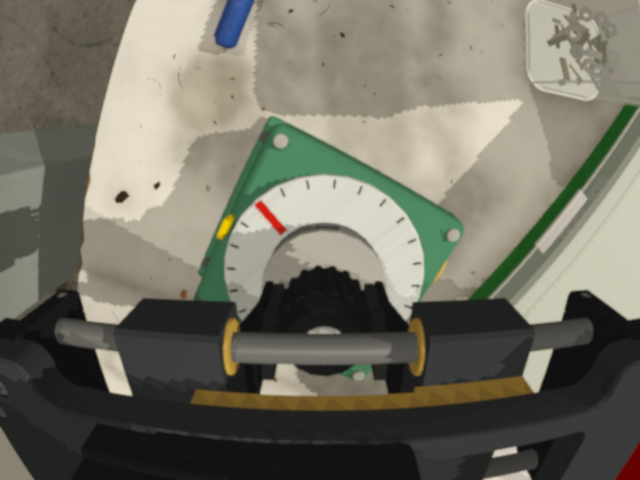

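play_rows([
  [[0,0,0.0005,0,0,0],[0,0,0.0008,0,0,0],[0,0,0.0008,0,0,0],[0,0,0.0008,0,0,0]],
])

```text
time_s: 9.35
position: [0.5125, 0.1989, 0.1122]
tcp_rot: [[-0.329, 0.944, 0.001], [0.944, 0.329, -0.0], [-0.0, 0.001, -1.0]]
force: [-0.0, -2.2, 11.7]
opening: 0.436
grasp_force: 30.0
```

```bash
python3 - <<'E'
from h import *
c=rep(); hsv=cv2.cvtColor(c["frame"],cv2.COLOR_RGB2HSV).astype(int);H,S,V=hsv[...,0],hsv[...,1],hsv[...,2]
y=(H>18)&(H<32)&(S>150)&(V>130); y[:,260:]=0; y[280:]=0
v,u=np.nonzero(y); print("yel",len(u),u.min(),u.max(),v.min(),v.max())
for z in(.0675,.064,.06):
    p=fonz(c,u.mean(),v.mean(),z)[:2]-np.array([.512,.1981]); print(z,np.hypot(*p),np.degrees(np.arctan2(p[1],p[0])))
# dial center and housing screws orientation from this view
for s in((281,141),(453,235)): print(fonz(c,*s,.055))
E
```

```text
9.35 z 0.1122 yaw 109.19 F [-0.  -2.2 11.7] M [-0.569  0.204 -0.05 ] ptr (np.float64(148.57370066698294), 346) q6 -9.6
yel 227 216 233 215 239
0.0675 0.061740396582334024 169.31324323836637
0.064 0.062140366200564394 170.5285647874946
0.06 0.06263122989832219 171.89777582084756
[0.46574195 0.26168194 0.055     ]
[0.57724863 0.2442851  0.055     ]
```

Further pressing only raises the force, so the knob is on its home stop. Its z of 0.1122 is well below the tooth-on-tooth level of 0.1136. The housing's -x direction reads about 170.6–171°, so I'll ease the pressure and turn the dial most of the way.

play_rows([
  [[0,0,-0.0005,0,0,-2],[0,0,-0.001,0,0,-5],[0,0,-0.001,0,0,-8],[0,0,-0.001,0,0,-11],[0,0,-0.001,0,0,-14],[0,0,-0.001,0,0,-17],[0,0,-0.001,0,0,-20],[0,0,-0.001,0,0,-20]],
])

```text
time_s: 10.07
position: [0.5123, 0.1988, 0.1123]
tcp_rot: [[-0.633, 0.774, 0.0], [0.774, 0.633, -0.0], [-0.0, 0.0, -1.0]]
force: [-0.1, -2.9, 5.1]
opening: 0.435
grasp_force: 30.0
```

```bash
python3 - <<'E'
from h import *
c=rep(); cv2.imwrite("pics/w4.png",cv2.resize(c["frame"][120:320,190:440,::-1],None,fx=3,fy=3,interpolation=cv2.INTER_CUBIC))
hsv=cv2.cvtColor(c["frame"],cv2.COLOR_RGB2HSV).astype(int);H,S,V=hsv[...,0],hsv[...,1],hsv[...,2]
y=(H>18)&(H<32)&(S>150)&(V>130); y[:,320:]=0; y[280:]=0
v,u=np.nonzero(y); print("yel",len(u),u.min(),u.max(),v.min(),v.max())
for z in(.0675,.064,.06):
    p=fonz(c,u.mean(),v.mean(),z)[:2]-np.array([.512,.1981]); print(z,np.hypot(*p),np.degrees(np.arctan2(p[1],p[0])))
E
```

```text
10.07 z 0.1123 yaw 129.26 F [-0.1 -2.9  5.1] M [-0.511 -0.106 -0.119] ptr (np.float64(167.54777619750698), 351) q6 -29.7
yel 187 236 256 186 206
0.0675 0.06231560733148113 170.15777795168617
0.064 0.06232869179449837 171.07093314101704
0.06 0.06236301927805919 172.11375909106118
```

View pics/w4.png

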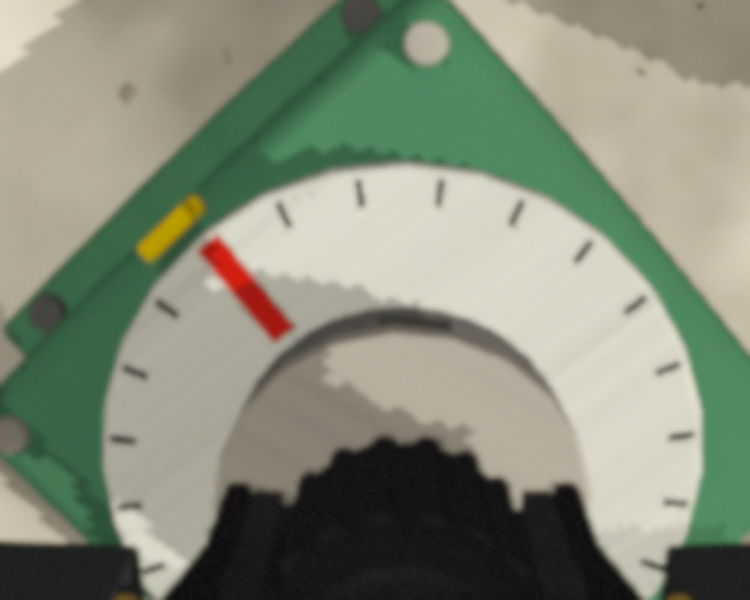

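The pointer (crop 211,246) is just short of the post's centre (crop 168,231). It needs about 3° more.

play_rows([
  [[0,0,0,0,0,-1.5],[0,0,0,0,0,-3],[0,0,0,0,0,-3],[0,0,0,0,0,-3]],
])

```text
time_s: 10.45
position: [0.5123, 0.1988, 0.1123]
tcp_rot: [[-0.671, 0.741, 0.0], [0.741, 0.671, -0.0], [-0.0, 0.0, -1.0]]
force: [-0.4, -3.0, 4.4]
opening: 0.437
grasp_force: 30.0
```

```bash
python3 - <<'E'
from h import *
c=rep(); f=c["frame"]
cv2.imwrite("pics/w5.png",cv2.resize(f[120:320,190:440,::-1],None,fx=3,fy=3,interpolation=cv2.INTER_CUBIC))
o=finder.outline_of("wrist","spindle_dial")[0]["pixels"].astype(np.uint8)
hsv=cv2.cvtColor(f,cv2.COLOR_RGB2HSV).astype(int);H,S,V=hsv[...,0],hsv[...,1],hsv[...,2]
y=(H>18)&(H<32)&(S>150)&(V>130); y[:,320:]=0; y[280:]=0
v,u=np.nonzero(y)
p=fonz(c,u.mean(),v.mean(),.066)[:2]-np.array([.512,.1981]); print("post",np.hypot(*p),np.degrees(np.arctan2(p[1],p[0])))
m=((H<8)|(H>172))&(S>90)&(V>80); m[:150]=0;m[250:]=0;m[:,:220]=0;m[:,320:]=0
v,u=np.nonzero(m);P=np.array([fonz(c,a,b,.064)[:2] for a,b in zip(u,v)]);mm=P.mean(0);d=np.linalg.svd(P-mm)[2][0];print("line",np.degrees(np.arctan2(d[1],d[0])),mm, "tip r",np.hypot(*(P-[.512,.1981]).T).max())
E
```

```text
10.45 z 0.1123 yaw 132.17 F [-0.4 -3.   4.4] M [-0.602 -0.16  -0.082] ptr (np.float64(170.39214953610784), 347) q6 -32.6
post 0.06234621865269542 170.58271207524527
line -9.759846618224966 [0.46753908 0.20562627] tip r 0.056098893445814486
```

View pics/w5.png

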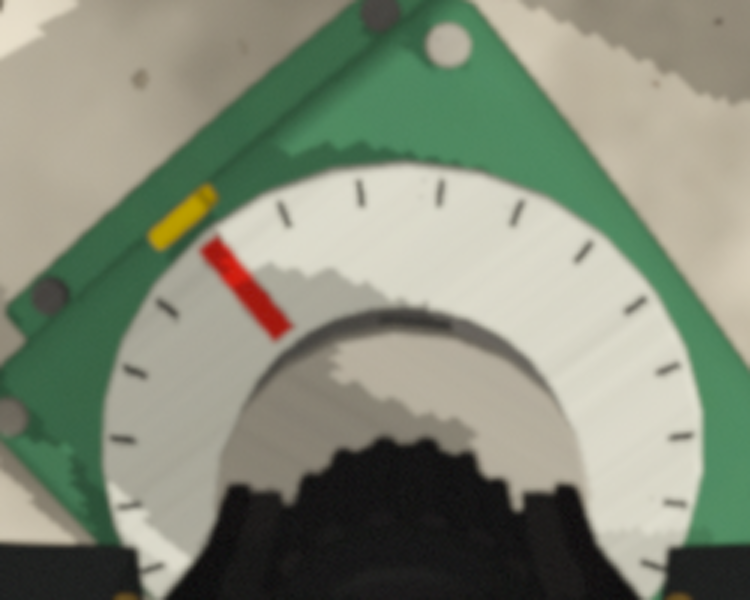

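play_rows([
  [[0,0,0,0,0,-0.3],[0,0,0,0,0,-0.3],[0,0,0,0,0,1.5],[0,0,0.0008,0,0,1.5],[0,0,0.001,0,0,1.5],[0,0,0.001,0,0,1.5],[0,0,0,0,0,1.5],[0,0,0,0,0,1.5]],
])

```text
time_s: 11.22
position: [0.5123, 0.1988, 0.1123]
tcp_rot: [[-0.652, 0.758, 0.0], [0.758, 0.652, -0.0], [-0.0, 0.0, -1.0]]
force: [-0.3, -2.2, 6.4]
opening: 0.438
grasp_force: 30.0
```

play_rows([
  [[0,0,0,0,0,0],[0,0,0,0,0,0],[0,0,0,0,0,0],[0,0,0,0,0,0],[0,0,0,0,0,0],[0,0,0,0,0,0]],
], fingers=0.087)

```text
time_s: 11.72
position: [0.512, 0.1991, 0.1114]
tcp_rot: [[-0.652, 0.758, -0.001], [0.758, 0.652, 0.0], [0.001, -0.001, -1.0]]
force: [1.2, -0.2, -0.5]
opening: 0.807
grasp_force: 0.0
```

```bash
python3 -c "
from h import *
rep();print(bot.read_state()['opening'])"
```

```text
11.72 z 0.1114 yaw 130.68 F [ 1.2 -0.2 -0.5] M [ 0.024 -0.184  0.033] ptr (np.float64(170.48251681844417), 356) q6 -31.1
0.8550514024690002
```

Released. I'll retreat straight up, then check from a distance.

play_rows([
  [[0,0,0,0,0,0],[0,0,-0.02,0,0,0],[0,0,-0.05,0,0,0],[0,0,-0.08,0,0,0],[0,0,-0.11,0,0,0],[0,0,-0.13,0,0,0],[0,0,-0.13,0,0,0],[0,0,-0.13,0,0,0]],
])

```text
time_s: 12.43
position: [0.5128, 0.1991, 0.243]
tcp_rot: [[-0.652, 0.758, 0.003], [0.758, 0.652, 0.001], [-0.002, 0.003, -1.0]]
force: [-0.4, -0.7, -1.2]
opening: 0.997
grasp_force: 0.0
```

play_rows([
  [[-0.03,0,0,0,0,0],[-0.06,0,0,0,0,0],[-0.08,0,0,0,0,0],[-0.08,0,0,0,0,0],[-0.08,0,0,0,0,0],[-0.08,0,0,0,0,0]],
])

```text
time_s: 12.93
position: [0.5629, 0.1385, 0.2401]
tcp_rot: [[-0.652, 0.759, -0.004], [0.759, 0.652, 0.0], [0.003, -0.003, -1.0]]
force: [0.2, 0.2, -0.6]
opening: 0.996
grasp_force: 0.0
```

```bash
python3 - <<'E'
from h import *
c=rep()
hsv=cv2.cvtColor(c["frame"],cv2.COLOR_RGB2HSV).astype(int);H,S,V=hsv[...,0],hsv[...,1],hsv[...,2]
k=finder.outline_of("wrist","gear_knob"); 
for z in (.146,.133):
    print(z,[ (np.round(fonz(c,u,v,z),4),s) for u,v,s in [(*ce,st[4]) for ce,st in zip(*(lambda r:(r[3][1:],r[2][1:]))(cv2.connectedComponentsWithStats(((S<60)&(V>150)&cv2.morphologyEx(k[0]["pixels"].astype(np.uint8),cv2.MORPH_CLOSE,np.ones((9,9))).astype(bool)).astype(np.uint8)))) if st[4]>60]])
y=(H>18)&(H<32)&(S>150)&(V>130)
n,l,s,ce=cv2.connectedComponentsWithStats(y[:300].astype(np.uint8))
for i in range(1,n):
    if s[i,4]>30:
        p=fonz(c,*ce[i],.066)[:2]-np.array([.512,.1981]);print("yel",s[i],np.hypot(*p),np.degrees(np.arctan2(p[1],p[0])))
w=c["frame"][:300,:,::-1]
q=imaging.capture("side")["frame"][185:265,300:380,::-1]
h=np.zeros((600,640,3),np.uint8);h[:300]=w;h[300:,:300]=cv2.resize(q,(300,300),interpolation=cv2.INTER_CUBIC)
q=imaging.capture("scene")["frame"][250:335,215:325,::-1]; h[300:,310:640]=cv2.resize(q,(330,300),interpolation=cv2.INTER_CUBIC)
cv2.imwrite("pics/fin.png",h)
E
```

```text
12.93 z 0.2401 yaw 130.66 F [ 0.2  0.2 -0.6] M [ 0.067 -0.144 -0.024] ptr None q6 -37.9
0.146 [(array([0.5141, 0.2075, 0.146 ]), np.int32(1188)), (array([0.5121, 0.1982, 0.146 ]), np.int32(570))]
0.133 [(array([0.5144, 0.2079, 0.133 ]), np.int32(1188)), (array([0.5122, 0.1981, 0.133 ]), np.int32(570))]
yel [272  73  13  12  83] 0.06162443910759263 170.81784045289896
yel [389 160  17  15  52] 0.06935511088982703 15.840829727581992
yel [ 76 280  47  16 488] 0.29239579311420894 -108.1740999120073
```

View pics/fin.png

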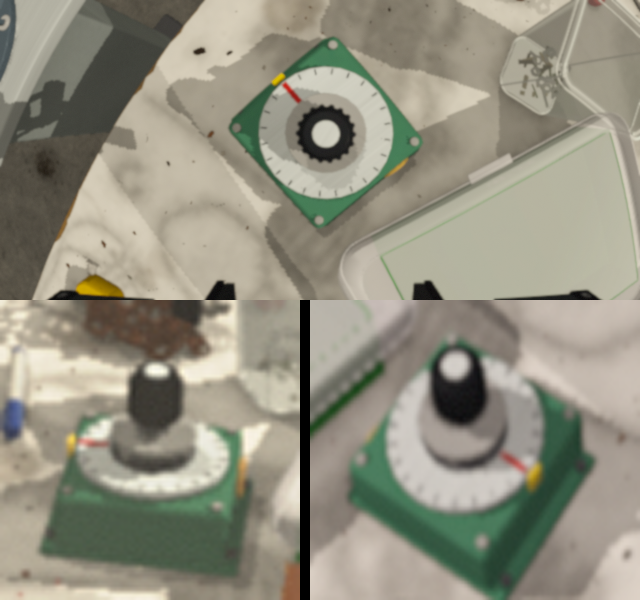

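The pointer meets the post in all three views. I'll check the knob height against the earlier pictures before handing in.

```bash
python3 - <<'E'
from h import *
for cam in("side","scene"):
    c=imaging.capture(cam); old=cv2.imread(f"pics/{cam}0.png")[:,:,::-1]
    p=[proj(c,np.array([.512,.198,z])) for z in(.146,.133)]; print(cam,"expected up",p[0],"home",p[1])
    for f in(old,c["frame"]):
        g=f.astype(int).min(2); u0,v0=p[0].astype(int)
        w=g[v0-8:v0+14,u0-7:u0+8]; m=(w>130).astype(np.uint8)
        n,l,s,ce=cv2.connectedComponentsWithStats(m)
        print([(s[i,4],np.round(ce[i]+[u0-7,v0-8],2)) for i in range(1,n) if s[i,4]>8])
E
```

```text
side expected up [340.89575183 199.47335347] home [340.67470352 203.59468573]
[(np.int32(22), array([341.5, 199.5])), (np.int32(13), array([333.08, 206.92]))]
[(np.int32(15), array([333.47, 204.6 ])), (np.int32(28), array([342.57, 203.07]))]
scene expected up [262.71615484 264.31360133] home [263.3654868  267.95201372]
[(np.int32(53), array([262.32, 264.49]))]
[(np.int32(55), array([263., 268.]))]
```

```bash
python3 -c "
from h import *
print(bot.hand_in())"
```

```text
the job is handed in; nothing more can be done
None
```

The gearhead is in gear with its knob home, the red pointer stands at the yellow post (170.5° against about 170.7°), the knob is released, no other object was touched, and I handed the job in at about 13 s; I don't have the judge's result.

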